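Dock a parts case on the column of interlocking cases

TASK

Add the loose parts case to the top of the column of interlocking cases. Pick it up by the rib on its lid and set it down square on the column, facing the same way, with the column's rib inside its channel but about 3 cm forward of flush, and let go of it; then push its front straight back until the orange catch snaps up and the case sits flush on the column. Do not shove the column along the bench or disturb the magnet, the round tin or the tape.

Things in the scene. Friction and masses are not known exactly. Their poses are not given: they have to be found in the camera images.
- column: two interlocking parts cases locked one on the other, black with grey lids: 110 mm deep (x), 150 mm wide (y), 92 mm high to the upper lid; heavy (5 kg) but loose on the bench. Origin: centre of the underside; x points to the back; the front, with two orange draw latches and a white card, faces -x; z up
- column_seat (a point): centre of the top of the column's upper lid, 92 mm above the bench, axes as the column's. The loose case is home when its origin lies here and its axes agree
- column_rib (a point): middle of the rib on the column's upper lid, at x = 0, 7 mm above the lid. The rib is 20 mm wide, 14 mm high with rounded top edges and runs from x = -35 to +44 mm; its back end (x = 30 to 44 mm) has wings, 34 mm wide over all
- loose_case: one more case of the same kind, standing on the bench: black, grey lid, 110 mm deep (x), 150 mm wide (y), 46 mm high to the lid, 60 mm to the top of the rib on its lid; about 0.6 kg. Origin: centre of the underside; the front (orange draw latches, white card) faces -x
- case_channel (a point): middle of the channel along x in the loose case's underside: 24 mm wide, 18 mm deep, 2 mm play each side of the rib below. A wall at x = -40 to -35 mm closes it in front and meets the rib's front end at home; lips at x = 28 to 44 mm slide under the rib's wings, so the case can only be set down 17 to 50 mm forward (-x) of home, then pushed back
- case_rib (a point): where to grip the loose case: middle of its rib, 53 mm above its underside; the rib is 20 mm wide along y, 79 mm long along x and 14 mm high above the lid
- case_front (a point): middle of the loose case's front face (x = -55 mm), 25 mm above its underside: where to push it. Below 18 mm there is a notch here, 24 mm wide; the face reaches up to 46 mm
- catch (a joint): orange sprung catch on the column's upper lid, in front of the rib: 0 = up (it stands 5 mm above the lid), grows to 0.006 m when pressed down. Its ramp faces the front; the channel's front wall presses it down from some 18 mm before home, and it snaps up in front of that wall in the last 2 mm. Sliding the case over it takes some 6 to 12 N
- arrow_magnet: bystander: red triangular welding magnet, 60 x 90 x 21 mm, lying flat; origin under its centre
- flux_tin: bystander: round tin with a green lid, 58 mm across, 28 mm high; origin under its centre
- tape_roll: bystander: roll of cream tape lying flat, 95 mm across, 25 mm high; origin under its centre
Mind the look-alikes: they are no part of the job. What is shaped like the loose_case but green is not meant.

How it is judged (in metres and radians):
On the way:
1. the loose case rests on the column's lid over the rib, short of home, and has been let go (y of loose_case in the frame of column_seat between -0.006 and 0.006 m and z of loose_case in the frame of column_seat between -0.004 and 0.003 m and x of loose_case in the frame of column_seat between -0.055 and -0.008 m and contact force between the fingers and loose_case below 0.2 N and linear speed of loose_case below 0.02 m/s), for 0.2 s.
At the end, for the whole second after the job is handed in: The case sits locked on the column: its origin within 4 mm of home front to back and 6 mm sideways, down on the lid (within 3 to 4 mm), level, facing with the column within 4 degrees, the catch up, everything at rest and let go (y of loose_case in the frame of column_seat between -0.006 and 0.006 m and z of loose_case in the frame of column_seat between -0.004 and 0.003 m and x of loose_case in the frame of column_seat between -0.004 and 0.003 m and angle between the x axis of loose_case and the x axis of column, either way round below 0.07 rad and angle between loose_case's own z axis and vertical below 0.04 rad and value of joint catch below 0.0015 m and linear speed of loose_case below 0.01 m/s and height (world z) of column below 0.003 m and contact force between the fingers and loose_case below 0.2 N); the robot touches nothing.
It fails at once if the column is shoved more than 40 mm along the bench (distance of column from where it was at the start of the episode above 0.04 m).
It fails at once if the magnet is disturbed (moved over 30 mm) (distance of arrow_magnet from where it was at the start of the episode above 0.03 m).
It fails at once if the round tin is disturbed (moved over 30 mm) (distance of flux_tin from where it was at the start of the episode above 0.03 m).
It fails at once if the tape is disturbed (moved over 30 mm) (distance of tape_roll from where it was at the start of the episode above 0.03 m).
It also fails if it takes over 48 s, if anything falls off the work surface, if the arm or the gripper's body presses on something with over 40 N, if the wrist force passes 120 N, or if a joint passes its speed limit or range.

ROBOT

A 7-joint arm with a two-finger parallel gripper is mounted at the origin on a cart in front of the work surface, level with it; the furniture and walls round the work are solid. World frame = base frame: x ahead of the robot, y to its left, z up, the work surface at z = 0. Lengths are in mm, angles in rad, forces in N, time in s.
With the tool pointing down it reaches from about 400 to 850 mm from the base axis. Payload 10.4 kg.
Tool frame: the origin (TCP) lies between the finger pads; the fingertips stand 22 mm ahead of it and the grasp point (between the pads) lies 3 mm ahead of it; z points along the fingers, y is the line along which they close (so a half turn about z gives the same grasp; the last joint's range is limited). The gripper opens to 87 mm and grips with 3 to 60 N. Pads are 19 mm wide; open, the fingers measure 117 mm over their backs; the gripper's body (75 mm by 190 mm) begins 51 mm behind the grasp point.
Start: joints at [-1.215, 0.332, -0.065, 1.46, 0.022, 1.35, -0.088], TCP at [231.117, 580.719, 244.576] pointing down, gripper open.
Joint ranges: [-2.6, 2.6], [-0.5, 2.12], [-1.47, 1.34], [0.16, 2.42], [-1.27, 4.41], [0.06, 2.06], [-2.6, 2.6]. Speed limits (rad/s): [2.22, 2.22, 2.79, 2.79, 3.14, 3.14, 3.14].

INTERFACE

Orientations are given as a unit quaternion [x, y, z, w].
In Python, from cell import bot, cams, ticket gives the robot as it stands. The module is installed in compiled form; this text tells all that it offers.
- The arm moves only by the tool send_rows, never from a script. Its argument "steps" is one flat list of numbers, 7 for each row, row after row: the shift along the tool's x, y, z in mm, then the turn, a rotation vector about the tool's x, y, z in degrees, then the closure, from -1 (fully open) to 1 (shut). In form: [x, y, z, rx, ry, rz, grip, x, y, z, rx, ry, rz, grip, ...]. A call has 1 to 8 rows; each row shifts and turns the commanded pose from where the row before left it, along the tool's axes as they then stand; what a row does not reach is not made up. A row lasts 1/12 s, in which the tool goes at most 41.7 mm and 7.16 degrees, less where a joint would pass 70% of its speed; a pose out of reach is approached as far as the arm can. A call is refused whole if a number of a shift passes 41.7 or a number of a turn 7.16, either way. A call with a gripper value outside its range is refused whole. The fingers move at their own pace and stop on an object; the grip force is fixed at half the most. Time passes only in rows, so rows that do not move let the fingers close. It gives the time, the measured TCP pose, the force, the opening and the grip force at its end, in the units of the state.
- bot.get_obs(): the state, without advancing time (a new reading comes with each control period).
- cams.capture(name): name is "side" or "top" or "wrist"; returns a dict with "img" (420x560x3 uint8, blue, green, red), "range_z" (420x560 float32, mm along the optical axis (not along the pixel's ray), 0 where there is no reading), "K" (3x3 intrinsics, pixels), "world_from_camera" (4x4, takes a point from camera to world coordinates). Camera axes: x right, y down, z forward; pixel columns grow to the right and rows downward; lengths in mm; the calibration is good to about 2 mm. A picture is of the moment at which its call begins.
- ticket.close_job(): hands the job in; it is judged then, once.
The state is a dict: "time_s": time; "q": joint angles; "qd": joint speeds; "effort": joint torques, N m; "eef_pos": TCP position; "ee_rot": TCP orientation; "contact_force": force on the tool from outside, world axes, zero at the start; "moment": the same for the moment, N m; "gripper_width": opening from 0.0 (shut) to 1.0 (fully open); "gripper_force": force on a finger pad.
Only numpy, scipy, OpenCV 4.12 (cv2) and the standard library are available. Lean on these libraries where they do the work, as an engineer would, in place of code of your own. Each camera call takes 0.05 s, during which the arm holds its last target. There are 200 camera calls.

## Working session

There is one attempt and no reset: what is moved stays moved. The work goes in short steps, Python scripts to look and compute and a tool call to move; the robot and the scene stay as the last step left them, time stands still between calls to the robot, and variables do not carry over. Pictures are saved under pics/ and viewed, at most 10 in all, crops included, and the job is handed in when it is done.

Besides the shell and the picture viewer there is one more tool, called after "Emit:" in YAML: its name, and indented under it one key for each argument. send_rows: Moves the arm, as the interface text tells. Its arguments: {"type":"object","properties":{"steps":{"type":"array"}},"required":["steps"]}

```bash
mkdir -p pics
python3 - <<'E'
from cell import bot,cams,ticket
import cv2,numpy as np,pickle
o=bot.get_obs(); print({k:np.round(v,3).tolist() for k,v in o.items()})
d={n:cams.capture(n) for n in("top","side")}
pickle.dump(d,open("d0.pkl","wb"))
for n in d:
    cv2.imwrite(f"pics/{n}0.png",d[n]["img"]); print(n,np.round(d[n]["world_from_camera"],3).tolist(),d[n]["K"].tolist())
E
```

```text
{'time_s': 0.0, 'q': [-1.215, 0.333, -0.065, 1.461, 0.022, 1.35, -0.088], 'qd': [-0.001, 0.003, 0.002, 0.001, -0.0, 0.0, 0.0], 'effort': [0.0, -62.327, 0.024, -38.99, -0.061, 0.04, 0.0], 'eef_pos': [231.026, 580.362, 243.777], 'ee_rot': [0.188, 0.982, -0.001, -0.0], 'contact_force': [-0.024, 0.087, 0.166], 'moment': [0.036, 0.051, -0.01], 'gripper_force': 0.0, 'gripper_width': 1.004}
top [[-0.003, -0.997, 0.073, 475.934], [-0.999, 0.005, 0.033, 146.155], [-0.033, -0.073, -0.997, 1219.517], [0.0, 0.0, 0.0, 1.0]] [[425.82452599237683, 0.0, 285.5138158830701], [0.0, 425.82452599237683, 205.98229336735818], [0.0, 0.0, 1.0]]
side [[-0.897, -0.157, 0.412, -34.944], [-0.44, 0.373, -0.817, 1327.956], [-0.025, -0.914, -0.404, 666.137], [0.0, 0.0, 0.0, 1.0]] [[519.9999210975731, 0.0, 280.45362558970396], [0.0, 519.9999210975731, 210.34857779197785], [0.0, 0.0, 1.0]]
```

View pics/top0.png

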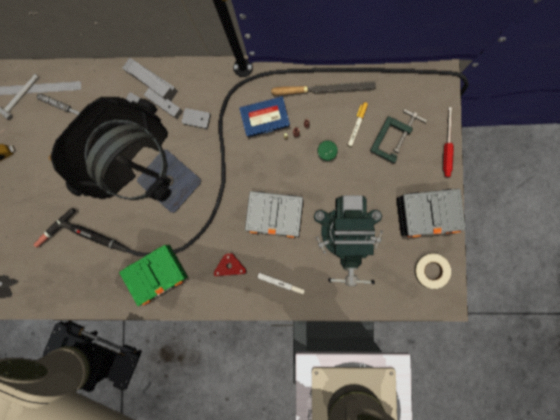

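View pics/side0.png

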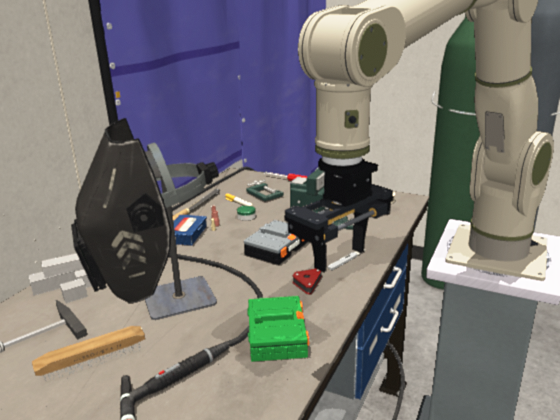

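The top view shows a grey case at (274,214), the taller grey column with a visible black side at (432,214), and a vice between them at (352,235). The magnet is at (230,266), the tin at (327,151) and the tape at (433,271).
The side view shows the grey case at (272,243), the green case at (277,328), and the column hidden behind the gripper.
Candidates for the loose case are grey (274,214), green (153,275, the decoy), the column (432,214) and the blue box (265,118). I choose the grey one at (274,214) and will check it in a crop.

```bash
cat > h.py <<'E'
import numpy as np,cv2,pickle
def cloud(c):
    z=c["range_z"];v,u=np.indices(z.shape);K=c["K"]
    p=np.stack([(u-K[0,2])/K[0,0]*z,(v-K[1,2])/K[1,1]*z,z],-1)
    T=c["world_from_camera"];w=p@T[:3,:3].T+T[:3,3];w[z==0]=np.nan
    return w
def onplane(c,uv,h):
    K=c["K"];T=c["world_from_camera"];uv=np.atleast_2d(uv).astype(float)
    d=np.c_[(uv[:,0]-K[0,2])/K[0,0],(uv[:,1]-K[1,2])/K[1,1],np.ones(len(uv))]@T[:3,:3].T
    return T[:3,3]+d*((h-T[2,3])/d[:,2])[:,None]
def rect(P):
    (cx,cy),(a,b),t=cv2.minAreaRect(P.astype(np.float32)); return [round(float(x),1) for x in (cx,cy,a,b,t)]
E
python3 - <<'E'
from h import *
d=pickle.load(open("d0.pkl","rb"));c=d["top"];w=cloud(c);z=w[...,2];im=c["img"]
hsv=cv2.cvtColor(im,cv2.COLOR_BGR2HSV)
for n,(u0,u1,v0,v1),h in(("loose",(238,308,185,245),46),("col",(395,470,182,245),92)):
    s=np.zeros(z.shape,bool);s[v0:v1,u0:u1]=1
    for nm,lo,hi in(("lid",h-6,h+7),("rib",h+9,h+20)):
        m=s&(z>lo)&(z<hi);print(n,nm,m.sum(),np.round(np.median(z[m]),1),rect(w[m][:,:2]))
    o=s&(hsv[...,0]>3)&(hsv[...,0]<20)&(hsv[...,1]>150)
    k,l,st,ce=cv2.connectedComponentsWithStats(o.astype(np.uint8))
    for i in range(1,k):
        if st[i,4]>5:print(" orange",st[i,4],ce[i].round(1),np.nanmean(w[l==i],0).round(0))
v=(slice(180,290),slice(320,385));print("vice max z",np.nanmax(z[v]),"scene max z",np.nanmax(z[100:300,230:470]))
cv2.imwrite("pics/crop.png",cv2.resize(im[180:290,210:470],None,fx=3,fy=3,interpolation=2))
E
```

```text
loose lid 1897 47.2 [542.6, 218.0, 150.4, 113.9, 82.9]
loose rib 231 60.5 [541.2, 213.1, 33.0, 90.5, 89.7]
 orange 25 [271.5 231.2] [493. 223.  46.]
col lid 2141 92.9 [541.5, -206.8, 112.9, 151.6, 5.6]
col rib 269 106.4 [548.3, -202.2, 34.7, 78.3, 89.5]
 orange 34 [436.9 230.7] [ 492. -216.   81.]
 orange 6 [415.5 236. ] [ 478. -172.   36.]
vice max z 162.31784592407894 scene max z 162.31784592407894
```

View pics/crop.png

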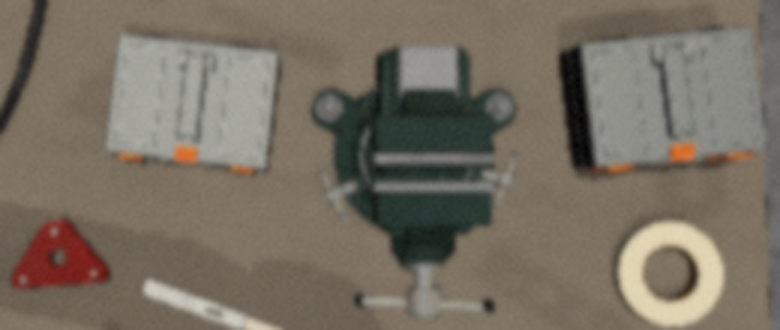

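The crop shows two things:
- **Loose case:** the grey case is at crop (193,103), with its wings at the back and its orange latches in front.
- **Column:** it is at crop (672,100), facing the same way.

Yaw is about -7° for the loose case and +5.6° for the column. I'll move above the loose case and check it with the wrist camera.

Emit:
send_rows:
  steps: [-35, -18.5, 0, 0, 0, 0, -1, -35, -18.5, 0, 0, 0, 0, -1, -35, -18.5, 0, 0, 0, 0, -1, -35, -18.5, 0, 0, 0, 0, -1, -35, -18.5, 0, 0, 0, 0, -1, -35, -18.5, 0, 0, 0, 0, -1, -35, -18.5, 0, 0, 0, 0, -1, -35, -18.5, 0, 0, 0, 0, -1]

```text
time_s: 0.77
eef_pos: [437.3, 337.8, 244.4]
ee_rot: [0.188, 0.982, -0.0, -0.0]
contact_force: [1.6, 0.6, 0.2]
gripper_width: 0.998
gripper_force: 0.0
```

Emit:
send_rows:
  steps: [-35, -18.5, 0, 0, 0, 0, -1, -35, -18.5, 0, 0, 0, 0, -1, -35, -18.5, 0, 0, 0, 0, -1, -35, -18.5, 0, 0, 0, 0, -1, 0, 0, 0, 0, 0, -5, -1, 0, 0, 0, 0, 0, -5, -1, 0, 0, 0, 0, 0, -4.6, -1, 0, 0, 0, 0, 0, 0, -1]

```text
time_s: 1.43
eef_pos: [539.2, 218.9, 244.1]
ee_rot: [0.06, 0.998, -0.0, -0.0]
contact_force: [-0.1, -0.3, 0.5]
gripper_width: 1.001
gripper_force: 0.0
```

Run:
```python
from h import *
from cell import bot,cams
o=bot.get_obs();print(o["time_s"],np.round(o["eef_pos"],1),np.round(o["ee_rot"],4))
c=cams.capture("wrist");pickle.dump(c,open("w1.pkl","wb"))
print(np.round(c["world_from_camera"],3).tolist(),c["K"][0,0])
cv2.imwrite("pics/w1.png",c["img"])
```

```text
1.4333 [539.2 218.9 244.1] [ 6.030e-02  9.982e-01 -2.000e-04 -4.000e-04]
[[0.123, 0.948, 0.294, 458.177], [0.992, -0.117, -0.037, 228.505], [-0.001, 0.297, -0.955, 384.24], [0.0, 0.0, 0.0, 1.0]] 334.19292983358105
```

View pics/w1.png

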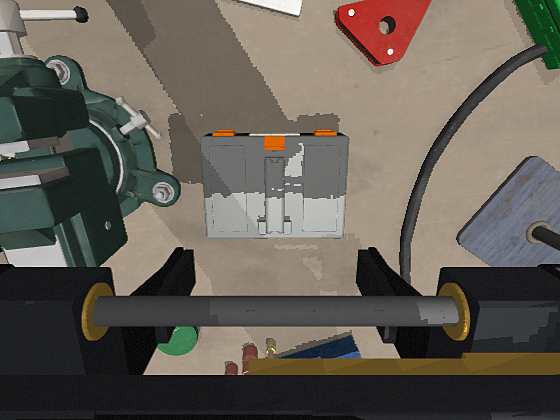

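The wrist view shows the case lid across (205–347, 135–238), with the rib along column 274 from row 157 to 235 and the orange latches at the top (front). I'll measure the lid and rib from the range data.

```bash
cat >> h.py <<'E'
def case(c,h,box):
    """lid/rib poses from range; box = u0,u1,v0,v1. returns yaw(deg), lid centre, rib centreline"""
    w=cloud(c);z=w[...,2];s=np.zeros(z.shape,bool);u0,u1,v0,v1=box;s[v0:v1,u0:u1]=1
    out={}
    for nm,lo,hi in(("lid",h-5,h+20),("rib",h+9,h+20)):
        m=(s&(z>lo)&(z<hi)).astype(np.uint8);k,l,st,_=cv2.connectedComponentsWithStats(m)
        i=1+st[1:,4].argmax();P=w[l==i]
        print(nm,len(P),"z",np.round(np.percentile(P[:,2],[10,50,90]),1),rect(P[:,:2]));out[nm]=P
    return out
def inframe(P,cx,cy,yaw):
    a=np.deg2rad(yaw);return (P[:,:2]-[cx,cy])@np.array([[np.cos(a),-np.sin(a)],[np.sin(a),np.cos(a)]])
def ribfit(P,yaw):
    """rib mid line: in case frame, by-row midpoints in y; gives line y=a+bx"""
    c0=np.median(P[:,:2],0);q=inframe(P,*c0,yaw);xs=np.arange(-34,22,2);R=[]
    for x in xs:
        r=q[abs(q[:,0]-x)<1.5]
        if len(r)>5:R.append((x,(r[:,1].min()+r[:,1].max())/2,np.ptp(r[:,1])))
    R=np.array(R);b=np.polyfit(R[:,0],R[:,1],1)
    print("rib: x ext",np.percentile(q[:,0],[.5,99.5]).round(1),"w",np.median(R[:,2]).round(1),"slope deg",np.rad2deg(b[0]).round(2),"off",b[1].round(2),"c0",c0.round(1));
E
python3 - <<'E'
from h import *
c=pickle.load(open("w1.pkl","rb"));r=case(c,46,(190,365,118,250))
t=rect(r["lid"][:,:2]);ribfit(r["rib"],-7.1)
E
```

```text
lid 14558 z [45.1 46.4 58.2] [540.5, 217.0, 150.4, 110.9, 83.5]
rib 1657 z [57.9 59.6 60.6] [545.5, 216.5, 32.2, 78.7, 83.2]
rib: x ext [-40.8  36.7] w 19.2 slope deg 0.01 off -0.52 c0 [547.4 216.9]
```

Emit:
send_rows:
  steps: [-1.5, -1.6, 30, 0, 0, 0, -1, 0, 0, 35, 0, 0, 0, -1, 0, 0, 35, 0, 0, 0, -1, 0, 0, 35, 0, 0, 0, -1, 0, 0, 20, 0, 0, 0, -1, 0, 0, 13, 0, 0, 0, -1, 0, 0, 5, 0, 0, 0, -1, 0, 0, 0, 0, 0, 0, -1]

```text
time_s: 2.15
eef_pos: [539.8, 217.2, 70.4]
ee_rot: [0.063, 0.998, -0.001, -0.001]
contact_force: [0.4, 0.4, 1.1]
gripper_width: 1.0
gripper_force: 0.0
```

Emit:
send_rows:
  steps: [0, 0, 0, 0, 0, 0, 1, 0, 0, 0, 0, 0, 0, 1, 0, 0, 0, 0, 0, 0, 1, 0, 0, 0, 0, 0, 0, 1, 0, 0, 0, 0, 0, 0, 1, 0, 0, 0, 0, 0, 0, 1, 0, 0, 0, 0, 0, 0, 1, 0, 0, 0, 0, 0, 0, 1]

```text
time_s: 2.82
eef_pos: [540.6, 217.4, 71.6]
ee_rot: [0.062, 0.998, 0.0, 0.0]
contact_force: [0.3, 0.1, -1.1]
gripper_width: 0.478
gripper_force: 0.0
```

Emit:
send_rows:
  steps: [0, 0, 0, 0, 0, 0, 1, 0, 0, 0, 0, 0, 0, 1, 0, 0, 0, 0, 0, 0, 1, 0, 0, 0, 0, 0, 0, 1, 0, 0, 0, 0, 0, 0, 1, 0, 0, 0, 0, 0, 0, 1, 0, 0, 0, 0, 0, 0, 1, 0, 0, 0, 0, 0, 0, 1]

```text
time_s: 3.48
eef_pos: [540.5, 217.4, 71.5]
ee_rot: [0.062, 0.998, 0.0, -0.0]
contact_force: [0.6, 0.7, -0.6]
gripper_width: 0.228
gripper_force: 30.0
```

Emit:
send_rows:
  steps: [0, 0, -15, 0, 0, 0, 1, 0, 0, -25, 0, 0, 0, 1, 0, 0, -35, 0, 0, 0, 1, 0, 0, -35, 0, 0, 0, 1, 0, 0, -35, 0, 0, 0, 1, 0, 0, -35, 0, 0, 0, 1, 0, 0, -25, 0, 0, -4, 1, 0, 0, -15, 0, 0, -4, 1]

```text
time_s: 4.15
eef_pos: [540.9, 217.4, 294.4]
ee_rot: [-0.009, 1.0, 0.001, 0.001]
contact_force: [0.3, 0.0, -5.3]
gripper_width: 0.227
gripper_force: 30.0
```

Emit:
send_rows:
  steps: [0, 0, 0, 0, 0, -4.5, 1, -3, -20, 0, 0, 0, 0, 1, -5, -32, 0, 0, 0, 0, 1, -5, -35, 0, 0, 0, 0, 1, -5, -35, 0, 0, 0, 0, 1, -5, -35, 0, 0, 0, 0, 1, -5, -35, 0, 0, 0, 0, 1, -5, -35, 0, 0, 0, 0, 1]

```text
time_s: 4.82
eef_pos: [594.3, -7.3, 290.6]
ee_rot: [-0.047, 0.999, 0.0, -0.001]
contact_force: [0.5, -0.1, -6.0]
gripper_width: 0.225
gripper_force: 30.0
```

Emit:
send_rows:
  steps: [-5, -35, 0, 0, 0, 0, 1, -5, -35, 0, 0, 0, 0, 1, -5, -35, 0, 0, 0, 0, 1, -5, -35, 0, 0, 0, 0, 1, -5, -32, 0, 0, 0, 0, 1, -5, -20, 0, 0, 0, 0, 1, 0, -7, 0, 0, 0, 0, 1, 0, 0, 0, 0, 0, 0, 1]

```text
time_s: 5.48
eef_pos: [642.4, -203.4, 290.0]
ee_rot: [-0.045, 0.999, -0.0, -0.001]
contact_force: [-0.6, 0.8, -6.1]
gripper_width: 0.223
gripper_force: 30.0
```

Run:
```python
from h import *
from cell import bot,cams
o=bot.get_obs();print(o["time_s"],np.round(o["eef_pos"],1),np.round(o["ee_rot"],4),o["gripper_width"],o["contact_force"])
c=cams.capture("wrist");pickle.dump(c,open("w2.pkl","wb"))
cv2.imwrite("pics/w2.png",c["img"])
```

```text
5.4833 [ 642.4 -203.4  290. ] [-4.52e-02  9.99e-01 -3.00e-04 -1.40e-03] 0.22300217042314371 [-0.56718101  0.76615147 -6.09739929]
```

View pics/w2.png

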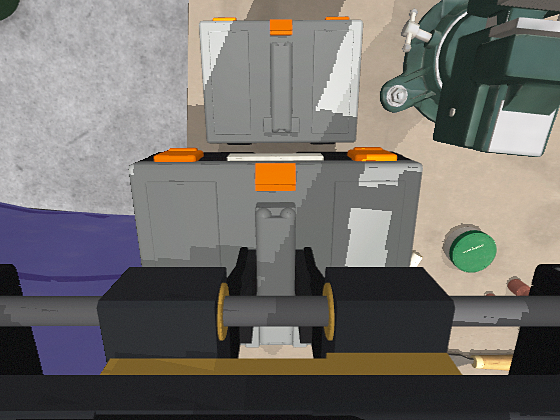

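The wrist view shows the column lid whole across (203–360, 20–143), with its rib at column 281. The held case's front edge is at row ~160 and its rib at column 276. I'll measure both cases in this one image.

Run:
```python
from h import *
c=pickle.load(open("w2.pkl","rb"));r=case(c,92,(190,375,5,150));ribfit(r["rib"],5.3)
w=cloud(c);z=w[...,2];s=np.zeros(z.shape,bool);s[155:262,120:425]=1
m=s&(z>258)&(z<285);P=w[m];print("held",np.percentile(P[:,2],[5,25,50,75,95]).round(1))
yaw=5.3;q=inframe(P,642.4,-203.4,yaw);lid=P[:,2]<271
# side edges per x bin, front edge per y bin
R=[];F=[]
for x in range(-46,-20,3):
    t=q[lid&(abs(q[:,0]-x)<1.5),1]
    if len(t):R.append((x,t.min(),t.max()))
for y in range(-60,61,6):
    t=q[lid&(abs(q[:,1]-y)<1.5),0]
    if len(t)and abs(y)>15:F.append((y,t.min()))
R=np.array(R);F=np.array(F);print(R.round(1).tolist());print("front",np.polyfit(F[:,0],F[:,1],1),"resid",np.std(F[:,1]-np.polyval(np.polyfit(F[:,0],F[:,1],1),F[:,0])))
print("mid",np.polyfit(R[:,0],R[:,1:].mean(1),1))
# lid plane tilt
A=np.c_[q[lid],np.ones(lid.sum())];print("tilt",np.linalg.lstsq(A,P[lid,2],rcond=None)[0])
```

```text
lid 19185 z [ 91.1  92.4 104.3] [540.1, -207.9, 110.7, 150.5, 5.1]
rib 2168 z [104.2 105.6 106.7] [545.3, -206.8, 78.5, 33.2, 5.0]
rib: x ext [-41.3  36.7] w 18.7 slope deg 0.25 off 0.32 c0 [ 547.7 -207.6]
held [263.  264.2 264.8 265.5 277.8]
[[-46.0, -74.8, 73.7], [-43.0, -74.7, 73.8], [-40.0, -74.2, 73.6], [-37.0, -74.5, 73.6], [-34.0, -74.5, 74.1], [-31.0, -74.6, 73.7], [-28.0, -74.4, 73.7], [-25.0, -74.6, 73.7], [-22.0, -74.8, 73.8]]
front [ 2.83981320e-03 -5.60095654e+01] resid 1.4828154919916219
mid [ 0.00102195 -0.37735776]
tilt [ 1.90591334e-02 -5.81624179e-04  2.65205551e+02]
```

Emit:
send_rows:
  steps: [25, 1, 0, 0, 0, 0, 1, 35, 1.4, 0, 0, 0, 0, 1, 35, 1.4, 0, 0, 0, 0, 1, 25, 1, 0, 0, 0, 0, 1, 11.6, 0.4, 20, 0, 0, 0, 1, 0, 0, 35, 0, 0, 0, 1, 0, 0, 35, 0, 0, 0, 1, 0, 0, 15, 0, 0, 0, 1]

```text
time_s: 6.2
eef_pos: [509.8, -204.9, 182.5]
ee_rot: [-0.049, 0.999, 0.001, -0.002]
contact_force: [0.1, 0.7, -5.9]
gripper_width: 0.223
gripper_force: 30.0
```

Emit:
send_rows:
  steps: [0, 0, 4, 0, 0, 0, 1, 0, 0, 0, 0, 0, 0, 1, 0, 0, 0, 0, 0, 0, 1]

```text
time_s: 6.45
eef_pos: [512.6, -207.3, 183.8]
ee_rot: [-0.048, 0.999, -0.0, 0.001]
contact_force: [-0.1, 0.6, -4.5]
gripper_width: 0.222
gripper_force: 30.0
```

Emit:
send_rows:
  steps: [0, 0, 0, 0, 0, 0, 1, 0, 0, 0, 0, 0, 0, 1]

```text
time_s: 6.62
eef_pos: [512.7, -208.0, 184.0]
ee_rot: [-0.047, 0.999, -0.0, 0.001]
contact_force: [1.2, -0.3, -5.3]
gripper_width: 0.225
gripper_force: 30.0
```

Run:
```python
from h import *
from cell import bot,cams
o=bot.get_obs();p=o["eef_pos"];print(o["time_s"],np.round(p,1),np.round(o["ee_rot"],4))
c=cams.capture("wrist");pickle.dump(c,open("w3.pkl","wb"))
cv2.imwrite("pics/w3.png",c["img"])
s=cams.capture("side");pickle.dump(s,open("s3.pkl","wb"))
t=cams.capture("top");pickle.dump(t,open("t3.pkl","wb"))
o=bot.get_obs();print(o["time_s"],np.round(o["eef_pos"],1),np.round(o["ee_rot"],4))
```

```text
6.6167 [ 512.7 -208.   184. ] [-4.720e-02  9.989e-01 -2.000e-04  1.200e-03]
6.7667 [ 512.2 -208.1  183.2] [-4.710e-02  9.989e-01 -1.000e-04  6.000e-04]
```

View pics/w3.png

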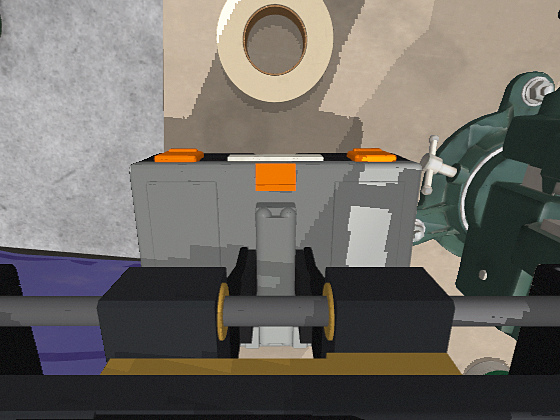

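The wrist view shows the held case at (130–420, 155–260), steady in the grip, with the tape clear in front at (275,40). I'll correct by 2 mm and lower.

Emit:
send_rows:
  steps: [1.5, -1.9, 2, 0, 0, 0.2, 1, 0, 0, 0, 0, 0, 0, 1, 0, 0, 0, 0, 0, 0, 1, 0, 0, 0, 0, 0, 0, 1]

```text
time_s: 7.1
eef_pos: [510.4, -210.1, 180.5]
ee_rot: [-0.045, 0.999, 0.0, -0.0]
contact_force: [-0.3, -0.4, -5.7]
gripper_width: 0.222
gripper_force: 30.0
```

Emit:
send_rows:
  steps: [0, 0, 3, 0, 0, 0, 1, 0, 0, 3, 0, 0, 0, 1, 0, 0, 3, 0, 0, 0, 1, 0, 0, 0, 0, 0, 0, 1, 0, 0, 0, 0, 0, 0, 1]

```text
time_s: 7.52
eef_pos: [510.3, -209.9, 171.2]
ee_rot: [-0.045, 0.999, 0.0, -0.0]
contact_force: [0.8, 0.9, -5.5]
gripper_width: 0.227
gripper_force: 30.0
```

Emit:
send_rows:
  steps: [0, 0, 2.5, 0, 0, 0, 1, 0, 0, 2.5, 0, 0, 0, 1, 0, 0, 2, 0, 0, 0, 1, 0, 0, 1, 0, 0, 0, 1, 0, 0, 0, 0, 0, 0, 1, 0, 0, 0, 0, 0, 0, 1]

```text
time_s: 8.02
eef_pos: [510.7, -210.0, 163.8]
ee_rot: [-0.045, 0.999, 0.0, 0.0]
contact_force: [0.5, 0.2, -1.4]
gripper_width: 0.226
gripper_force: 30.0
```

Contact has started to unload the case weight. I'll lower 1 mm more and release.

Emit:
send_rows:
  steps: [0, 0, 0.7, 0, 0, 0, 1, 0, 0, 0, 0, 0, 0, 1, 0, 0, 0, 0, 0, 0, -1, 0, 0, 0, 0, 0, 0, -1, 0, 0, 0, 0, 0, 0, -1, 0, 0, 0, 0, 0, 0, -1, 0, 0, 0, 0, 0, 0, -1, 0, 0, 0, 0, 0, 0, -1]

```text
time_s: 8.68
eef_pos: [510.5, -210.1, 162.7]
ee_rot: [-0.045, 0.999, 0.0, -0.0]
contact_force: [-0.3, -0.6, -0.0]
gripper_width: 0.594
gripper_force: 0.0
```

Emit:
send_rows:
  steps: [0, 0, 0, 0, 0, 0, -1, 0, 0, 0, 0, 0, 0, -1, 0, 0, -5, 0, 0, 0, -1, 0, 0, -15, 0, 0, 0, -1, 0, 0, -30, 0, 0, 0, -1, 0, 0, -40, 0, 0, 0, -1, 0, 0, -40, 0, 0, 0, -1, 0, 0, 0, 0, 0, 0, -1]

```text
time_s: 9.35
eef_pos: [512.8, -211.3, 301.2]
ee_rot: [-0.045, 0.999, -0.001, 0.005]
contact_force: [1.1, -0.8, 0.6]
gripper_width: 0.998
gripper_force: 0.0
```

Run:
```python
from h import *
from cell import bot,cams
o=bot.get_obs();print(o["time_s"],np.round(o["eef_pos"],1),np.round(o["ee_rot"],4))
c=cams.capture("wrist");pickle.dump(c,open("w4.pkl","wb"))
cv2.imwrite("pics/w4.png",c["img"])
w=cloud(c);z=w[...,2];s=np.zeros(z.shape,bool);s[80:290,150:400]=1
r=case(c,138,(150,400,60,265));ribfit(r["rib"],5.2)
```

```text
9.35 [ 512.8 -211.3  301.2] [-0.0451  0.999  -0.0014  0.0053]
lid 17907 z [137.2 138.4 150.2] [511.2, -210.4, 109.6, 150.3, 5.1]
rib 2032 z [150.1 151.6 152.6] [516.1, -208.8, 78.9, 33.7, 3.2]
rib: x ext [-40.7  36.9] w 19.1 slope deg -0.35 off 0.33 c0 [ 518.2 -210.3]
```

View pics/w4.png

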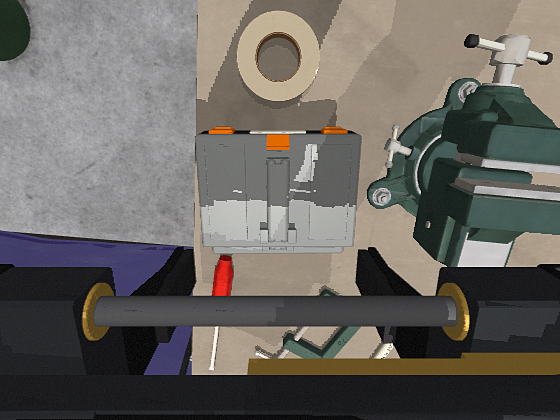

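The wrist view shows the case released on the column at (195–358, 130–248), with the column's back edge showing behind it. It is about 29 mm forward of home and its lid is at 138 mm, so it is seated. Next I'll close the fingers and go to the front.

Emit:
send_rows:
  steps: [15, 0.2, 0, 0, 0, 0, 1, 30, 0.3, 0, 0, 0, 0, 1, 30, 0.3, 0, 0, 0, 0, 1, 11.6, 0.2, 0, 0, 0, 0, 1, 0, 0, 0, 0, 0, 0, 1, 0, 0, 0, 0, 0, 0, 1, 0, 0, 0, 0, 0, 0, 1, 0, 0, 0, 0, 0, 0, 1]

```text
time_s: 10.07
eef_pos: [424.9, -216.5, 292.5]
ee_rot: [-0.046, 0.999, -0.0, -0.0]
contact_force: [0.6, 0.1, 0.6]
gripper_width: 0.478
gripper_force: 0.0
```

Emit:
send_rows:
  steps: [0, 0, 0, 0, 0, 0, 1, 0, 0, 0, 0, 0, 0, 1, 0, 0, 0, 0, 0, 0, 1, 0, 0, 0, 0, 0, 0, 1, 0, 0, 0, 0, 0, 0, 1, 0, 0, 0, 0, 0, 0, 1, 0, 0, 0, 0, 0, 0, 1, 0, 0, 0, 0, 0, 0, 1]

```text
time_s: 10.73
eef_pos: [424.2, -216.9, 292.8]
ee_rot: [-0.045, 0.999, 0.0, 0.0]
contact_force: [-0.2, 0.4, -0.9]
gripper_width: 0.008
gripper_force: 0.0
```

Emit:
send_rows:
  steps: [0, 0, 0, 0, 0, 0, 1, 0, 0, 0, 0, 0, 0, 1, 0, 0, 0, 0, 0, 0, 1, 0, 0, 0, 0, 0, 0, 1, 0, 0, 0, 0, 0, 0, 1, 0, 0, 0, 0, 0, 0, 1]

```text
time_s: 11.23
eef_pos: [424.2, -216.9, 292.8]
ee_rot: [-0.045, 0.999, 0.0, 0.0]
contact_force: [0.4, -0.1, -0.3]
gripper_width: 0.007
gripper_force: 0.0
```

Emit:
send_rows:
  steps: [0, -1.3, 20, 0, 0, 0, 1, 0, 0, 35, 0, 0, 0, 1, 0, 0, 35, 0, 0, 0, 1, 0, 0, 35, 0, 0, 0, 1, 0, 0, 21, 0, 0, 0, 1, 0, 0, 10, 0, 0, 0, 1, 0, 0, 0, 0, 0, 0, 1, 0, 0, 0, 0, 0, 0, 1]

```text
time_s: 11.9
eef_pos: [424.7, -218.4, 137.6]
ee_rot: [-0.045, 0.999, -0.0, 0.0]
contact_force: [0.5, 0.1, 0.7]
gripper_width: 0.001
gripper_force: 0.0
```

Emit:
send_rows:
  steps: [-5, 0, 0, 0, 0, 0, 1, -5, 0, 0, 0, 0, 0, 1, -3, 0, 0, 0, 0, 0, 1, 0, 0, 0, 0, 0, 0, 1, 0, 0, 0, 0, 0, 0, 1]

```text
time_s: 12.32
eef_pos: [437.7, -217.0, 137.2]
ee_rot: [-0.045, 0.999, -0.0, 0.0]
contact_force: [0.0, 0.7, 1.1]
gripper_width: 0.006
gripper_force: 0.0
```

Emit:
send_rows:
  steps: [-3, 0, 0, 0, 0, 0, 1, -3, 0, 0, 0, 0, 0, 1, -3, 0, 0, 0, 0, 0, 1, -3, 0, 0, 0, 0, 0, 1, -2, 0, 0, 0, 0, 0, 1, 0, 0, 0, 0, 0, 0, 1]

```text
time_s: 12.82
eef_pos: [451.4, -215.8, 136.7]
ee_rot: [-0.045, 0.999, -0.0, -0.0]
contact_force: [-2.5, -0.3, 0.4]
gripper_width: 0.007
gripper_force: 0.7
```

Emit:
send_rows:
  steps: [-2, 0, 0, 0, 0, 0, 1, -2, 0, 0, 0, 0, 0, 1, -2, 0, 0, 0, 0, 0, 1, -2, 0, 0, 0, 0, 0, 1]

```text
time_s: 13.15
eef_pos: [459.1, -215.0, 136.7]
ee_rot: [-0.045, 0.999, 0.0, -0.0]
contact_force: [-3.9, -0.2, 0.7]
gripper_width: 0.002
gripper_force: 1.9
```

Emit:
send_rows:
  steps: [-2, 0, 0, 0, 0, 0, 1, -2, 0, 0, 0, 0, 0, 1, -2, 0, 0, 0, 0, 0, 1, -2, 0, 0, 0, 0, 0, 1]

```text
time_s: 13.48
eef_pos: [467.5, -214.2, 136.7]
ee_rot: [-0.045, 0.999, 0.0, 0.0]
contact_force: [-2.3, -0.4, -0.6]
gripper_width: 0.003
gripper_force: 1.0
```

Emit:
send_rows:
  steps: [-1.5, 0, 0, 0, 0, 0, 1, -1.5, 0, 0, 0, 0, 0, 1, -1.5, 0, 0, 0, 0, 0, 1]

```text
time_s: 13.73
eef_pos: [471.8, -213.8, 136.8]
ee_rot: [-0.045, 0.999, 0.0, 0.0]
contact_force: [-2.3, -0.2, -1.6]
gripper_width: 0.003
gripper_force: 1.1
```

Emit:
send_rows:
  steps: [-1, 0, 0, 0, 0, 0, 1, -1, 0, 0, 0, 0, 0, 1]

```text
time_s: 13.9
eef_pos: [473.6, -213.7, 136.8]
ee_rot: [-0.045, 0.999, 0.0, -0.0]
contact_force: [-2.8, 0.0, -1.3]
gripper_width: 0.003
gripper_force: 1.3
```

Emit:
send_rows:
  steps: [-1, 0, 0, 0, 0, 0, 1, 0, 0, 0, 0, 0, 0, 1]

```text
time_s: 14.07
eef_pos: [474.6, -213.6, 136.8]
ee_rot: [-0.045, 0.999, 0.0, -0.0]
contact_force: [-2.1, -0.2, -1.2]
gripper_width: 0.006
gripper_force: 1.2
```

Run:
```python
from h import *
from cell import bot,cams
c=cams.capture("wrist");pickle.dump(c,open("w5.pkl","wb"));cv2.imwrite("pics/w5.png",c["img"])
t=cams.capture("top");pickle.dump(t,open("t5.pkl","wb"))
for n,t in(("top3",None),("top5",t)):
    if t is None:continue
    w=cloud(t);q=inframe(w.reshape(-1,3),540.1,-207.9,5.2).reshape(*w.shape[:2],2);z=w[...,2]
    for lo,hi in((130,144),(147,160)):
        m=(abs(q[...,1])<85)&(abs(q[...,0])<95)&(z>lo)&(z<hi);print(n,lo,m.sum(),q[m].min(0).round(1),q[m].max(0).round(1))
w=cloud(c);q=inframe(w.reshape(-1,3),540.1,-207.9,5.2).reshape(*w.shape[:2],2);z=w[...,2]
for lo,hi in((20,44),(50,70),(72,90),(100,125),(125,135),(135,142)):
    m=(abs(q[...,1])<70)&(abs(q[...,0])<90)&(z>lo)&(z<hi)&(abs(q[...,1])>20)
    if m.sum():print(lo,m.sum(),"xmin pct",np.percentile(q[m][:,0],[1,5,25,50,95]).round(1))
```

```text
top5 130 1712 [-52. -75.] [59.7 76.7]
top5 147 271 [-25.  -14.5] [46.7 18.3]
20 1763 xmin pct [-59.4 -58.6 -57.6 -54.8 -53.3]
50 1220 xmin pct [-59.6 -59.  -54.8 -54.4 -53.6]
72 2367 xmin pct [-58.5 -58.1 -57.2 -54.6 -53.1]
100 70 xmin pct [-55.  -54.8 -54.5 -54.2 -53.5]
125 1 xmin pct [-54.2 -54.2 -54.2 -54.2 -54.2]
135 433 xmin pct [-44.6 -43.7 -39.8 -35.4 -26.6]
```

View pics/w5.png

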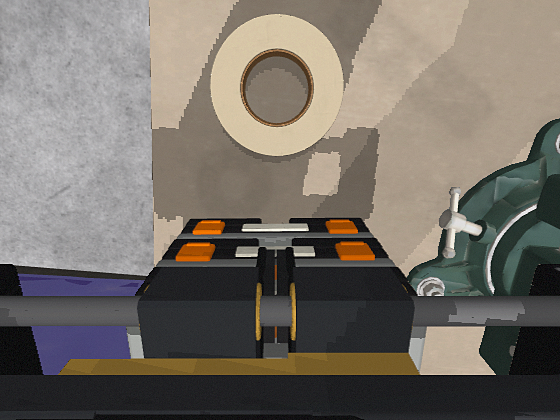

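The wrist view shows the two column cases' latch rows at 228 and 252, with the top case's front hidden by the gripper. The column has not moved (front at -54.5) and the case is within 1–2 mm of home. I'll push gently until the stop is felt.

Emit:
send_rows:
  steps: [-0.7, 0, 0, 0, 0, 0, 1, 0, 0, 0, 0, 0, 0, 1]

```text
time_s: 14.33
eef_pos: [474.7, -213.6, 136.8]
ee_rot: [-0.045, 0.999, 0.0, -0.001]
contact_force: [-6.3, -0.4, 1.9]
gripper_width: 0.008
gripper_force: 3.0
```

Emit:
send_rows:
  steps: [-0.7, 0, 0, 0, 0, 0, 1, 0, 0, 0, 0, 0, 0, 1]

```text
time_s: 14.5
eef_pos: [474.7, -213.6, 136.8]
ee_rot: [-0.045, 0.999, 0.0, -0.001]
contact_force: [-8.5, 0.3, 5.1]
gripper_width: 0.004
gripper_force: 4.8
```

Emit:
send_rows:
  steps: [-0.7, 0, 0, 0, 0, 0, 1, 0, 0, 0, 0, 0, 0, 1]

```text
time_s: 14.67
eef_pos: [474.8, -213.6, 136.8]
ee_rot: [-0.045, 0.999, 0.001, -0.002]
contact_force: [-13.9, 1.2, 8.4]
gripper_width: 0.002
gripper_force: 6.6
```

Emit:
send_rows:
  steps: [-0.7, 0, 0, 0, 0, 0, 1, 0, 0, 0, 0, 0, 0, 1]

```text
time_s: 14.83
eef_pos: [474.8, -213.6, 136.7]
ee_rot: [-0.045, 0.999, 0.001, -0.002]
contact_force: [-17.5, 2.5, 12.3]
gripper_width: 0.007
gripper_force: 8.3
```

Emit:
send_rows:
  steps: [3, 0, 0, 0, 0, 0, 1, 5, 0, 0, 0, 0, 0, 1, 12, 0, 0, 0, 0, 0, 1, 20, 0, 0, 0, 0, 0, 1, 0, 0, -30, 0, 0, 0, 1, 0, 0, -40, 0, 0, 0, 1, 0, 0, -40, 0, 0, 0, 1, 0, 0, -40, 0, 0, 0, 1]

```text
time_s: 15.5
eef_pos: [437.3, -216.9, 289.0]
ee_rot: [-0.045, 0.999, -0.0, 0.001]
contact_force: [1.0, -0.4, 0.7]
gripper_width: 0.0
gripper_force: 0.0
```

Emit:
send_rows:
  steps: [-20, 0, 0, 0, 0, 0, 1, -30, 0, 0, 0, 0, 0, 1, -20, 0, 0, 0, 0, 0, 1, 0, 0, 0, 0, 0, 0, 1, 0, 0, 0, 0, 0, 0, 1]

```text
time_s: 15.92
eef_pos: [507.9, -210.3, 286.5]
ee_rot: [-0.046, 0.999, -0.0, -0.0]
contact_force: [0.5, -0.8, -0.1]
gripper_width: 0.004
gripper_force: 0.0
```

Run:
```python
from h import *
from cell import bot,cams
o=bot.get_obs();print(o["time_s"],np.round(o["eef_pos"],1))
c=cams.capture("wrist");pickle.dump(c,open("w6.pkl","wb"));cv2.imwrite("pics/w6.png",c["img"])
w=cloud(c);z=w[...,2]
q=inframe(w.reshape(-1,3),540.1,-207.9,5.2).reshape(*w.shape[:2],2)
m=((abs(q[...,1])<90)&(abs(q[...,0])<90)&(z>132)&(z<158)).astype(np.uint8)
P=w[m>0];print(len(P),rect(P[:,:2]),np.percentile(P[:,2],[5,25,50]).round(1));
m2=P[:,2]<143;A=np.c_[P[m2,:2],np.ones(m2.sum())];print("tilt",np.linalg.lstsq(A,P[m2,2],rcond=None)[0].round(4))
qq=inframe(P,540.1,-207.9,5.2);print("ext",np.percentile(qq,[.3,99.7],axis=0).round(1).tolist())
for lo,hi in((20,90),(100,134)):
    k=(abs(q[...,1])<70)&(abs(q[...,0]+55)<8)&(z>lo)&(z<hi);print(lo,k.sum(),np.percentile(q[k][:,0],[5,50,95]).round(1) if k.sum() else "")
```

```text
15.9167 [ 507.9 -210.3  286.5]
14116 [528.1, -209.0, 90.7, 150.4, 5.1] [136.7 137.7 138.3]
tilt [6.300000e-03 5.000000e-04 1.349986e+02]
ext [[-56.3, -73.9], [32.4, 74.0]]
20 1473 [-58.3 -54.8 -53.9]
100 1126 [-58.7 -55.2 -53.7]
```

View pics/w6.png

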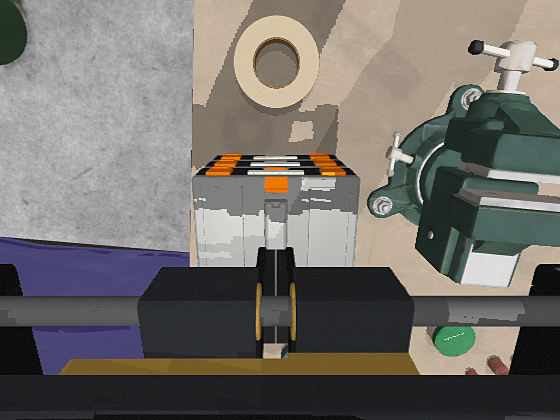

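The wrist view shows all three fronts stacked flush at (275,165). The case's front face is at -55.2 against the column's -54.8. It is level, and the hard stop was felt at 17 N, so I'm handing in.

```bash
python3 -c "
from cell import ticket
print(ticket.close_job())"
```

```text
the job is handed in; nothing more can be done
None
```

I set the loose case on the column about 29 mm forward, let it go, and pushed it back to a hard stop (17 N); its front now measures within 0.5 mm of flush, but I did not see the catch snap up, and the hand-in returned no verdict.

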